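# Lift three spacer rings out of their nest on a spring-pawl pin

### The job

Take the lifting pin from its stand and feel it down through all three loose spacer rings in the blue nest until its spring pawls snap out under the bottom ring; the rings are lapped, so never press on them with more than 40 N. Lift the three rings out as one stack, hang the loaded pin back in the fork of the stand and let go. Leave the label roll, tape measure and test weight where they are.

Things in the scene. Friction and masses are not known exactly. Their poses are not given: they have to be found in the camera images.
- lifting_pin: loose tool, 156 mm long, 0.24 kg, upright. Origin: middle of the flat end of its nose (lowest point); z runs up the pin. Steel shaft 18 mm in diameter from z = 0 to 68 mm (nose chamfered 1.3 mm all round); seat flange, diameter 34, z = 68 to 73; neck, diameter 14, z = 73 to 91; hanging flange, diameter 34, z = 91 to 96; square black handle 24 x 24 mm, sides along x and y, z = 96 to 152
- pin_grip (a point): centre of the lifting pin's square handle, on its axis, 124 mm above the tip of the nose and 33 mm above the underside of the hanging flange; grip it here
- pin_ledge (a point): point on the pin's axis 36 mm above the tip of the nose, level with the flat ledges of its three brass spring pawls. They slope out of the shaft from 24.5 to 33 mm above the tip and stand out 4 mm. Pushed into a bore they give way inwards (about 10 N on the pin in all) and spring out again below the last ring, where the push falls off; then the rings rest on the ledges
- pin_flange (a point): point on the pin's axis 91 mm above the tip of the nose: underside of the hanging flange, which rests on the fork plate when the pin hangs in the stand. The underside of the lower (seat) flange is 23 mm below it: when that rests on the stack, the ledges are 2 mm below the bottom ring
- nest: blue round nest, 98 mm in diameter, 69 mm high, fixed on a round foot 120 mm wide. Origin: centre of its underside, z up. Its open pocket, 72 mm wide, goes down to a flat seat 45 mm above the bench; below that a well 40 mm wide leaves room for the pin's nose and pawls down to 7 mm above the bench
- nest_stack_top (a point): point on the nest's axis, 75 mm above the bench, level with the top of the stack of three equal oiled brass-coloured rings: each 60 mm in diameter, 10 mm thick, plain bore 20 mm, 0.12 kg. Each lies loose in the pocket, 3 to 5 mm off the axis, not in line with the others, and slides sideways easily. Where the middle and top rings lie is not reported: the bores must be found by feel
- ring_bottom_centre (a point): centre (half-way up, on the axis) of the lowest of the three rings, which lies on the seat of the nest; z along its axis. When it hangs on the pawls' ledges it is 41 mm above the tip of the pin's nose, with the other two rings on top of it
- ring_bottom: the same lowest ring; origin at the centre of its underside
- stand: grey stand fixed on the bench, base plate 125 x 90 mm, with an aluminium fork plate 8 mm thick at the top. Origin on the bench straight below the seat of the fork. The slot is 17 mm wide, runs along the stand's x axis and is open towards -x (splayed tips end 38 mm from the seat); the column stands 52 mm from the seat towards +x
- fork_seat (a point): seat of the fork: middle of the slot at the top face of the fork plate, 138 mm above the bench, axes as the stand. The pin hangs here with its neck in the slot and the hanging flange on the plate. With the neck in the slot the pin has 10 mm of travel up and down and comes out towards the stand's -x
- label_roll: bystander: white label roll, 68 mm in diameter, 40 mm high; origin at the centre of its underside
- tape_measure: bystander: yellow tape measure, 35 x 81 x 65 mm; origin at the centre of its underside
- test_weight: bystander: small brass test weight, 32 mm in diameter, 40 mm high; origin at the centre of its underside

How it is judged (in metres and radians):
On the way, in this order (a step that is already met when the one before it is completed fails the run):
1. the lifting pin is out of the stand (horizontal distance between lifting_pin and fork_seat above 0.06 m), for 0.1 s.
2. the pin stands through the rings in the nest with its pawls out below the bottom ring (z of ring_bottom_centre in the frame of lifting_pin between 0.0402 and 0.0455 m and horizontal distance between ring_bottom_centre and lifting_pin below 0.004 m and horizontal distance between ring_bottom_centre and nest below 0.008 m), for 0.1 s.
3. the rings hang on the pin clear above the nest (height (world z) of ring_bottom above 0.073 m and z of ring_bottom_centre in the frame of lifting_pin above 0.0388 m and horizontal distance between ring_bottom_centre and lifting_pin below 0.006 m and contact force between ring_bottom and nest below 0.1 N), for 0.2 s.
At the end, for the whole second after the job is handed in: the pin hangs at rest and upright (within 0.1 rad) in the stand's fork, hanging flange on the fork plate (within 3 mm) and within 8 mm of the seat, with the bottom ring, and so all three rings, on the pawls' ledges (horizontal distance between lifting_pin and fork_seat below 0.008 m and z of lifting_pin in the frame of fork_seat between -0.094 and -0.088 m and angle between lifting_pin's own z axis and vertical below 0.1 rad and z of ring_bottom_centre in the frame of lifting_pin between 0.0388 and 0.0455 m and horizontal distance between ring_bottom_centre and lifting_pin below 0.006 m and linear speed of each of lifting_pin, ring_bottom below 0.02 m/s); the robot touches nothing.
It fails at once if the rings or the nest are pressed with more than 40 N (contact force between nest and anything else above 40 N).
It fails at once if the label roll is disturbed (distance of label_roll from where it was at the start of the episode above 0.02 m).
It fails at once if the tape measure is disturbed (distance of tape_measure from where it was at the start of the episode above 0.02 m).
It fails at once if the test weight is disturbed (distance of test_weight from where it was at the start of the episode above 0.02 m).
It also fails if it takes over 72 s, if anything falls off the work surface, if the arm or the gripper's body presses on something with over 40 N, if the wrist force passes 120 N, or if a joint passes its speed limit or range.

### The arm

A 6-joint arm with a two-finger parallel gripper is mounted at the origin on a cart in front of the work surface, level with it; the furniture and walls round the work are solid. World frame = base frame: x ahead of the robot, y to its left, z up, the work surface at z = 0. Lengths are in m, angles in degrees, forces in N, time in s.
With the tool pointing down it reaches from about 0.375 to 0.75 m from the base axis. Payload 9 kg.
Tool frame: the origin (TCP) lies where the fingers leave the gripper's body, on its centre line; the fingertips stand 73 mm ahead of it and the grasp point (between the pads) lies 54 mm ahead of it (robot.tip_reach is the distance from the TCP to the fingertips, in m); z points along the fingers, y is the direction in which the jaws open and shut (so a half turn about z gives the same grasp; the last joint's range is limited). The gripper opens to 85 mm and grips with 20 to 120 N. Pads are 22 mm wide; open, the fingers measure 114 mm over their backs; the gripper's body (76 mm by 85 mm) begins 54 mm behind the grasp point. The pads swing forward as they close: fully open they stand 13 mm farther back than shut.
Start: joints at [55.995, 5.964, 5.575, 89.605, 0, 77.527], TCP at [0.22, 0.558, 0.304] pointing down, gripper open.
Joint ranges: [-171.21, 171.21], [-48.23, 106.86], [-62.78, 66.21], [-105.2, 120.99], [-86.42, 89.51], [-180, 180]. Speed limits (degrees/s): [127.2, 127.2, 147.25, 180, 180, 180].

### API

Orientations are given as [roll, pitch, yaw] about the fixed x, y, z axes, in that order (R = Rz(yaw) Ry(pitch) Rx(roll)).
In Python, from plant import robot gives the robot as it stands. Calls block until the motion is done:
- robot.move_pose(position, orientation): joint-space move of the TCP to a pose.
- robot.line_to(position, vel=0.15, rotation=None, guard=None): straight line of the TCP; rotation=None keeps the orientation; vel is the mean speed in m/s. With guard (N) it stops when the force on the tool has changed by that much, and returns True; else False.
- robot.goto_joints(angles): joint-space move.
- robot.set_gripper(opening): finger opening in m; the grip force is fixed at half the most; returns when the fingers have stopped.
- robot.pause(seconds).
- robot.ik(position, orientation): joint angles nearest the present ones, or None.
- robot.observe(): the state.
- robot.grab_frame(name): name is "scene" or "top" or "wrist"; returns the picture (400x640x3 uint8, blue, green, red); there is no depth.
- robot.get_calibration(name): a dict with "vertical_fov" (degrees; the focal length in pixels is half the picture's height over the tangent of half this angle, whatever the lens; pixels are square), "cx", "cy" (the principal point, pixels), "k1" (the pictures are not rectified: a ray, as slopes to the right and down, at radius r is drawn at 1 + k1 r^2 times it, then the intrinsics apply), "rvec" (rotation vector, rad) and "tvec" (3), from world to camera coordinates, as OpenCV has them. Camera axes: x right, y down, z forward; pixel columns grow to the right and rows downward; lengths in m; the calibration is good to about 2 mm. A picture is of the moment at which its call begins: read the wrist's pose just before it. get_calibration takes no time and is no camera call; for the wrist camera it gives the pose at the moment of the call.
A pose or a line that the arm cannot do raises robot.IKError and nothing moves.
- robot.job_done(): hands the job in, once; it reports no verdict.
The state is a dict: "time": time; "q": joint angles; "qvel": joint speeds; "joint_torque": joint torques, N m; "tool_pos": TCP position; "tcp_rot": TCP orientation; "ft_force": force on the tool from outside, world axes, zero at the start; "torque": the same for the moment, N m; "gripper_width": finger opening in m.
Only numpy, scipy, OpenCV 4.12 (cv2) and the standard library are available. Lean on these libraries where they do the work, as an engineer would, in place of code of your own. Each camera call takes 0.05 s, during which the arm holds its last target. There are 200 camera calls.

## Working session

There is one attempt and no reset: what is moved stays moved. The work goes in short steps, each a Python script; the robot and the scene stay as the last script left them, time stands still between calls to the robot, and variables do not carry over. Pictures are saved under pics/ and viewed, about 8 in all and at most 12, crops included, and the job is handed in when it is done.

```bash
ls; mkdir -p pics; python3 - <<'E'
from plant import robot
import cv2
for n in ["scene","top","wrist"]:
    c=robot.get_calibration(n); print(n,c)
    cv2.imwrite(f"pics/{n}0.png",robot.grab_frame(n))
print(robot.observe())
E
```

```text
pics
scene {'vertical_fov': 50.97643423468089, 'cx': 326.61058607259565, 'cy': 197.94722907603887, 'k1': 0.031153478386900333, 'rvec': array([ 1.99750461, -0.98685265,  0.5445034 ]), 'tvec': array([-0.2284883 ,  0.3637734 ,  0.59778896])}
top {'vertical_fov': 45.51967334991348, 'cx': 316.38393668049326, 'cy': 199.84594303550176, 'k1': -0.06449071215514406, 'rvec': array([ 2.11054768, -2.1693325 ,  0.1173481 ]), 'tvec': array([0.16528941, 0.55817559, 1.37592175])}
wrist {'vertical_fov': 60.586724246019905, 'cx': 323.81001500056294, 'cy': 198.4302243017513, 'k1': -0.02856596512235151, 'rvec': array([-2.36641266, -1.61283882, -0.26184169]), 'tvec': array([-0.60032709, -0.04294081,  0.38012462])}
{'time': 0.15, 'q': array([ 5.59963296e+01,  5.99099031e+00,  5.53895968e+00,  8.96054363e+01,
       -5.78499629e-04,  7.75270486e+01]), 'qvel': array([-0.02236638, -0.09228383,  0.18950465, -0.09537858,  0.06747012,
       -0.00392992]), 'joint_torque': array([ 3.92752714e-03, -5.57357848e+01,  5.04005635e+01,  1.25936462e-02,
       -2.89134459e-04,  1.86947238e-05]), 'tool_pos': array([0.22008823, 0.55798556, 0.30331456]), 'tcp_rot': array([-1.79943764e+02, -1.18467899e-02,  1.58469276e+02]), 'ft_force': array([-0.21065995,  0.36501548, -0.79463203]), 'torque': array([-0.00210634,  0.06947103,  0.04605167]), 'gripper_width': 0.08517624882026506}
```

View pics/top0.png

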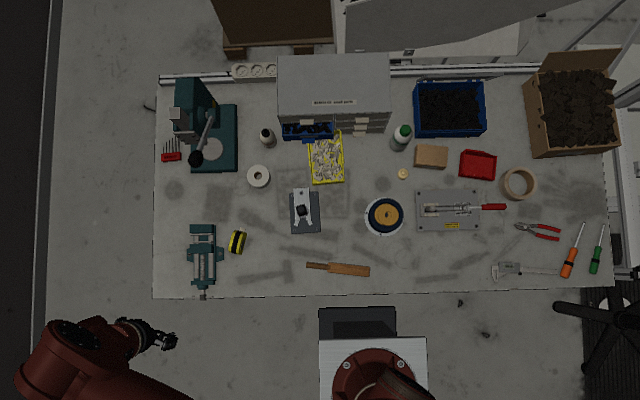

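View pics/scene0.png

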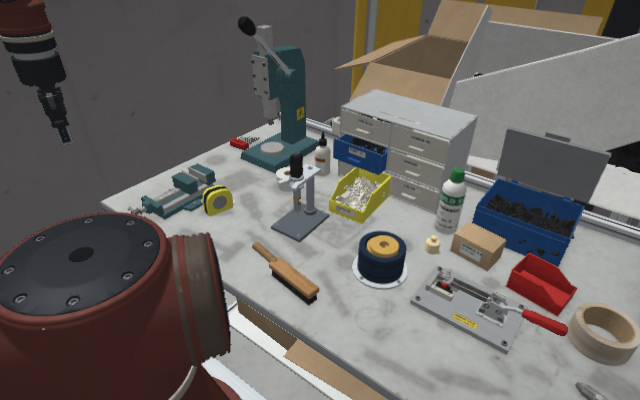

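The top view shows the stand at about (303,210) with the black handle at (302,211), its slot opening upward or downward. The nest is at (384,216), the label roll at (258,176), the tape at (237,241) and the weight at (403,174). I'll get rough positions from these.

```bash
cat > h.py <<'E'
import numpy as np, cv2
from plant import robot
def cam(n,c=None):
    c=c or robot.get_calibration(n); f=200/np.tan(np.radians(c["vertical_fov"])/2)
    K=np.array([[f,0,c["cx"]],[0,f,c["cy"]],[0,0,1.]]); d=np.array([c["k1"],0,0,0])
    return K,d,np.array(c["rvec"],float),np.array(c["tvec"],float)
def cast(C,px,z):
    K,d,r,t=C; R=cv2.Rodrigues(r)[0]
    u=cv2.undistortPoints(np.array(px,float).reshape(-1,1,2),K,d).reshape(-1,2)
    D=np.c_[u,np.ones(len(u))]@R; o=-R.T@t
    return o+D*((z-o[2])/D[:,2])[:,None]
def proj(C,P):
    K,d,r,t=C; return cv2.projectPoints(np.array(P,float).reshape(-1,1,3),r,t,K,d)[0].reshape(-1,2)
E
python3 - <<'E'
from h import *
C=cam("top")
for n,p,z in [("handle",(302,211),.199),("standbase",(304,211),0),("ringtop",(385,215),.075),("roll",(258,176),.04),("tape",(237,241),.065),("weight",(403,174),.04),("base",(372,385),.0)]:
    print(n,cast(C,p,z).round(3))
t=cv2.imread("pics/top0.png")[165:265,220:430]
s=cv2.imread("pics/scene0.png")[140:290,260:420]
cv2.imwrite("pics/crop1.png",np.vstack([cv2.resize(t,(800,381),interpolation=2)]))
cv2.imwrite("pics/crop2.png",cv2.resize(s,(640,600),interpolation=2))
E
```

```text
handle [[0.512 0.185 0.199]]
standbase [[0.535 0.189 0.   ]]
ringtop [[ 0.508 -0.047  0.075]]
roll [[0.64  0.323 0.04 ]]
tape [[0.445 0.383 0.065]]
weight [[ 0.633 -0.11   0.04 ]]
base [[0.017 0.002 0.   ]]
```

View pics/crop1.png

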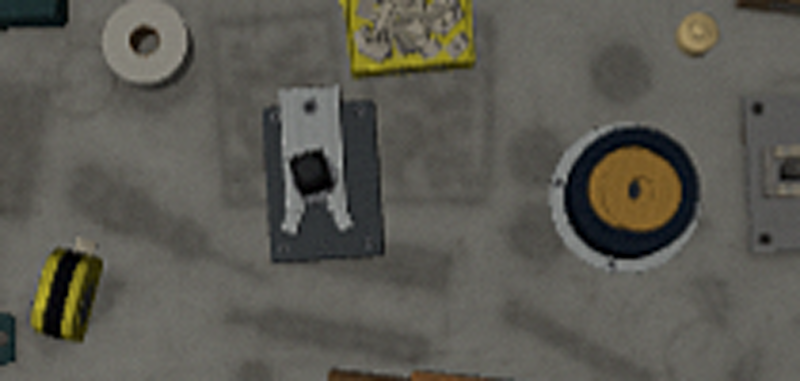

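```bash
python3 - <<'E'
from h import *
from scipy.spatial.transform import Rotation as Ro
K,d,r,t=cam("wrist"); R=cv2.Rodrigues(r)[0]; o=robot.observe()
T=Ro.from_euler("xyz",o["tcp_rot"],degrees=True).as_matrix()
print("cam in tcp",T.T@(-R.T@t-o["tool_pos"]), "optical axis in tcp",T.T@R[2], "x",T.T@R[0])
for yaw in (0,90,180,-90):
  print(yaw,robot.ik([.5,.19,.38],[180,0,yaw]),robot.ik([.51,-.05,.3],[180,0,yaw]))
E
```

```text
cam in tcp [ 0.0804243   0.00039826 -0.07085315] optical axis in tcp [-0.31679734  0.00142235  0.94849219] x [ 0.00143929  0.99999845 -0.00101887]
0 [   6.78470482   -3.56941568    3.89743921   97.46685489    0.
 -173.21529518] [-20.24882905  -9.40753999  -9.92423745  89.48330254   0.
 159.75117095]
90 [ 6.78470482 -3.56941568  3.89743921 97.46685489  0.         96.78470482] [-20.24882905  -9.40753999  -9.92423745  89.48330254   0.
  69.75117095]
180 [ 6.78470482 -3.56941568  3.89743921 97.46685489  0.          6.78470482] [-20.24882905  -9.40753999  -9.92423745  89.48330254   0.
 -20.24882905]
-90 [  6.78470482  -3.56941568   3.89743921  97.46685489   0.
 -83.21529518] [ -20.24882905   -9.40753999   -9.92423745   89.48330254    0.
 -110.24882905]
```

```bash
python3 - <<'E'
from h import *
import pickle
S={}
for n,p in [("stand",[.5,.187,.38]),("nest",[.508,-.047,.30])]:
    robot.move_pose(p,[180,0,180]); robot.pause(.2)
    c=robot.get_calibration("wrist"); im=robot.grab_frame("wrist"); S[n]=c
    cv2.imwrite(f"pics/w_{n}.png",im)
pickle.dump(S,open("w.pkl","wb")); print(robot.observe()["time"])
E
```

```text
3.3417
```

View pics/w_stand.png

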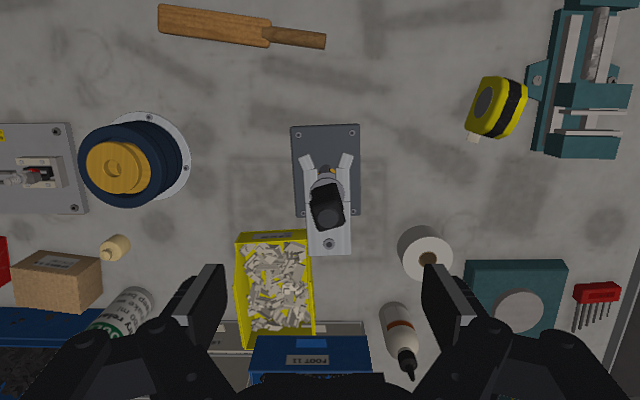

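View pics/w_nest.png

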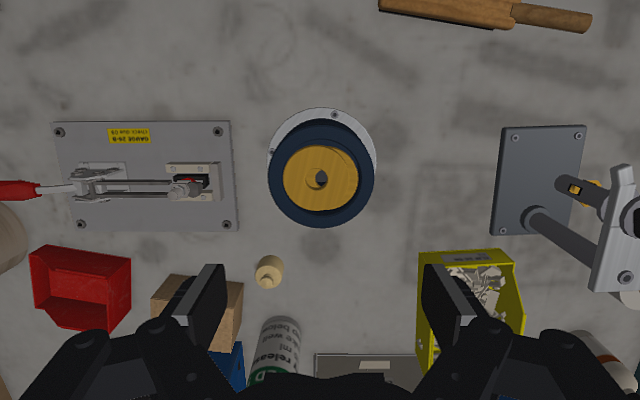

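Wrist views: stand with the black handle around (327,205); nest with brass top ring at (320,179) and its bore at (321,179), through which an offset middle ring shows. Next: closer views with the camera looking straight down.

```bash
cat >> h.py <<'E'
from scipy.spatial.transform import Rotation as Ro
OFF=np.array([.0804,.0004,-.0709])
def look(p):
    "place wrist camera at p looking straight down"
    R0=Ro.from_euler("xyz",[180,0,180],degrees=True); a=np.degrees(np.arctan2(.3168,.9485))
    for s in (a,-a):
        R=Ro.from_euler("y",s,degrees=True)*R0
        if R.apply([-.3168,0,.9485])[2]<-.999: break
    robot.move_pose(np.array(p)-R.apply(OFF),R.as_euler("xyz",degrees=True)); robot.pause(.2)
    c=robot.get_calibration("wrist"); return cam("wrist",c),robot.grab_frame("wrist")
E
python3 - <<'E'
from h import *
import pickle
S={}
for n,p in [("nest",[.508,-.047,.30]),("stand",[.512,.185,.40])]:
    C,im=look(p); S[n]=C
    cv2.imwrite(f"pics/v_{n}.png",im)
pickle.dump(S,open("v.pkl","wb")); print(robot.observe()["time"])
a,b=[cv2.imread(f"pics/v_{n}.png")[60:360,120:520] for n in S]
cv2.imwrite("pics/v.png",np.hstack([a,b]))
print(proj(S["nest"],[.508,-.047,.075]),proj(S["stand"],[.512,.185,.199]))
E
```

```text
5.575
[[324.41612134 197.68831876]] [[326.30406534 198.54935322]]
```

View pics/v.png

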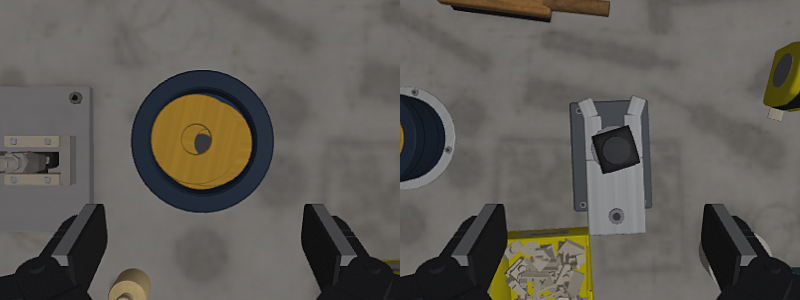

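Nest crop: blue rim centre is about (202,141) in the crop, the ring at about (203,141), and the bore at about (195,139) with a dark lens at (203,142). In the stand crop the handle is at (616,149), turned about 15°, and the fork opens up the image, towards the robot. Now to measure.

```bash
python3 - <<'E'
from h import *
import pickle
V=pickle.load(open("v.pkl","rb"))
im=cv2.imread("pics/v_nest.png"); hsv=cv2.cvtColor(im,cv2.COLOR_BGR2HSV); C=V["nest"]
def big(m,near):
    cs=cv2.findContours(m,cv2.RETR_EXTERNAL,cv2.CHAIN_APPROX_NONE)[0]
    cs=[c for c in cs if cv2.contourArea(c)>60 and cv2.pointPolygonTest(cv2.convexHull(c),near,False)>=0]
    return max(cs,key=cv2.contourArea)
blue=cv2.inRange(hsv,(98,90,15),(125,255,140)); c=big(blue,(322,201))
(x,y),r=cv2.minEnclosingCircle(c); print("blue",x,y,r,cast(C,(x,y),.069).round(4),"edge",cast(C,[(x-r,y),(x+r,y)],.069)[:,1].round(4))
gold=cv2.inRange(hsv,(12,90,80),(30,255,255)); c=big(gold,(322,201))
(x,y),r=cv2.minEnclosingCircle(c); print("gold",x,y,r,cast(C,(x,y),.075).round(4),np.ptp(cast(C,[(x-r,y),(x+r,y)],.075)[:,1]))
im=cv2.imread("pics/v_stand.png"); C=V["stand"]; g=im.max(2)
dark=cv2.inRange(g,0,52); dark[:150]=0;dark[240:]=0;dark[:,:290]=0;dark[:,380:]=0
c=big(dark,(336,209)); R=cv2.minAreaRect(c); print("handle",R)
b=cast(C,cv2.boxPoints(R),.199); print(b.round(4),b.mean(0)); 
n=b-np.roll(b,1,0); print(np.linalg.norm(n,axis=1),np.degrees(np.arctan2(n[:,1],n[:,0])))
plate=cv2.inRange(g,105,255); plate[:150]=0;plate[305:]=0;plate[:,:290]=0;plate[:,380:]=0
for row in range(155,300,8):
    xs=np.where(plate[row])[0]; print(row,xs.min() if len(xs) else 0,xs.max() if len(xs) else 0,end="; ")
z=cv2.resize(cv2.imread("pics/v_nest.png")[155:250,270:375],None,fx=5.5,fy=5.5,interpolation=2)
cv2.imwrite("pics/z.png",z)
E
```

```text
blue 322.14361572265625 200.7127685546875 71.13487243652344 [[ 0.5101 -0.0485  0.069 ]] edge [-0.097  -0.0001]
gold 321.1666564941406 200.5 50.73088073730469 [[ 0.5099 -0.0492  0.075 ]] 0.06732030687672272
handle ((335.5159606933594, 209.3358154296875), (39.936248779296875, 39.76298904418945), 72.34988403320312)
[[0.5107 0.1757 0.199 ]
 [0.5036 0.198  0.199 ]
 [0.526  0.2051 0.199 ]
 [0.533  0.1828 0.199 ]] [0.51832602 0.19039871 0.199     ]
[0.02340896 0.02330682 0.02341371 0.02331139] [-162.37964675  107.62548082   17.63151838  -72.38620231]
155 343 377; 163 299 379; 171 302 379; 179 304 379; 187 305 379; 195 305 379; 203 306 361; 211 290 375; 219 290 377; 227 307 362; 235 291 362; 243 291 363; 251 291 363; 259 290 377; 267 292 364; 275 291 378; 283 302 365; 291 309 365; 299 290 377;
```

View pics/z.png

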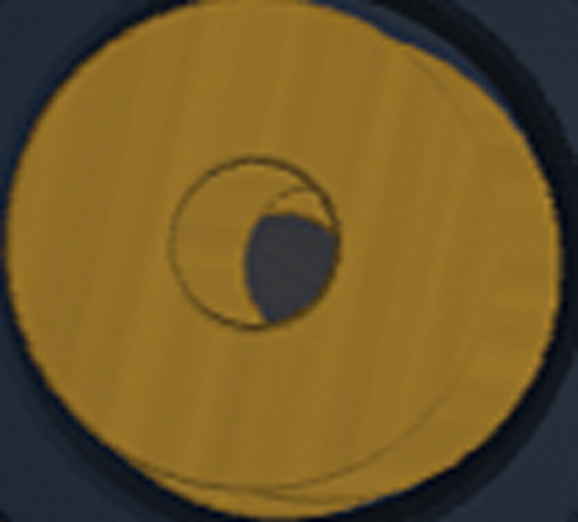

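```bash
cat >> h.py <<'E'
YAW=-162.4; PIN=np.array([.5183,.1904]); SX=np.array([np.cos(np.radians(2.8)),np.sin(np.radians(2.8))])
ROT=[180,0,YAW]
def st(msg=""):
    o=robot.observe(); print(msg,"t%.1f"%o["time"],"tcp",o["tool_pos"].round(4),"rot",o["tcp_rot"].round(1),"F",o["ft_force"].round(1),"w",round(o["gripper_width"],4)); return o
E
python3 - <<'E'
from h import *
import pickle
C=pickle.load(open("v.pkl","rb"))["nest"]
N=np.array([.5101,-.0485])
for n,p,z in [("top",(254.5,242.5),.075),("mid",(325,264),.065),("bot",(282,291),.055)]:
    q=cast(C,np.array(p)/5.5+[270-.4,155-.4],z)[0]; print(n,q.round(4),"off nest mm",((q[:2]-N)*1e3).round(1),np.linalg.norm(q[:2]-N)*1e3)
robot.move_pose([*PIN,.30],ROT)
robot.line_to([*PIN,.225],vel=.12,guard=15); st("at grip")
robot.set_gripper(.015); o=st("gripped")
E
```

```text
top [ 0.5087 -0.0527  0.075 ] off nest mm [-1.4 -4.2] 4.401988600471183
mid [ 0.5114 -0.044   0.065 ] off nest mm [1.3 4.5] 4.666020328388735
bot [ 0.5151 -0.0495  0.055 ] off nest mm [ 5. -1.] 5.122418057829232
at grip t7.1 tcp [0.5187 0.1904 0.2257] rot [-180.     0.  -162.4] F [ 0.5  0.3 -0.6] w 0.0854
gripped t7.7 tcp [0.5184 0.1904 0.2254] rot [-180.     0.  -162.4] F [-0.1  0.2  2.8] w 0.0236
```

Ring offsets of 4.4, 4.7 and 5.1 mm match the stated 3 to 5 mm, and the handle is gripped at 23.6 mm. Now to take the pin out and go above the top bore.

```bash
python3 - <<'E'
from h import *
robot.line_to([*PIN,.2305],vel=.05); robot.pause(.1); st("lifted")
P=PIN-.085*SX
print(robot.line_to([*P,.2305],vel=.12,guard=15)); st("out")
robot.line_to([*P,.30],vel=.2)
robot.line_to([.5087,-.0527,.30],vel=.25)
robot.line_to([.5087,-.0527,.262],vel=.12); robot.pause(.2); st("above top")
c=cam("wrist"); im=robot.grab_frame("wrist")
cv2.imwrite("pics/pin.png",im); cv2.imwrite("pics/pin_s.png",cv2.resize(robot.grab_frame("scene")[180:300,300:460],None,fx=4,fy=4,interpolation=2))
print(proj(c,[[.5087,-.0527,.262-.178],[.5087,-.0527,.075]]))
E
```

```text
lifted t8.0 tcp [0.5182 0.1904 0.2302] rot [ 180.    -0.  -162.4] F [ 0.7 -0.7 -2.4] w 0.0234
False
out t8.9 tcp [0.4339 0.1862 0.2306] rot [-180.     0.  -162.4] F [-0.6  0.2 -2.1] w 0.0233
above top t11.2 tcp [ 0.5091 -0.0527  0.263 ] rot [-1.799e+02  1.000e-01 -1.624e+02] F [ 0.3  0.5 -2.8] w 0.0237
[[324.21471963 193.78335126]
 [324.2131973  190.30921222]]
```

View pics/pin.png

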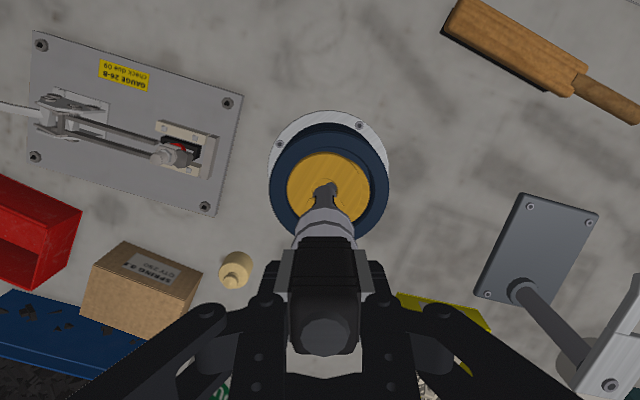

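The pin hangs upright and its nose at (325,190) sits over the top bore. Next, feeling it down in stages.

```bash
cat >> h.py <<'E'
H=.1784
def tip(): return robot.observe()["tool_pos"]-[0,0,H]
def probe(xy,z,guard=6,tmax=20):
    "go down at xy to tip height z; on contact lift clear, step along a spiral, try again"
    t0=robot.observe()["time"]; z0=tip()[2]; xy=np.array(xy,float); k=0
    while True:
        a=2.4*k; r=.0011*np.sqrt(k); p=xy+r*np.array([np.cos(a),np.sin(a)])
        hit=robot.line_to([*p,z+H],vel=.03,guard=guard); t=tip()
        print(k,"hit" if hit else "free","tip",t.round(4),"cmd xy",p.round(4),"F",robot.observe()["ft_force"].round(1))
        if not hit or t[2]<z+.0015: return p,True
        if robot.observe()["time"]-t0>tmax: return p,False
        k+=1; robot.line_to([*p,min(z0,t[2]+.0012)+H],vel=.03)
        a=2.4*k; r=.0011*np.sqrt(k); p=xy+r*np.array([np.cos(a),np.sin(a)])
        robot.line_to([*p,min(z0,t[2]+.0012)+H],vel=.03)
E
python3 - <<'E'
from h import *
p,ok=probe([.5087,-.0527],.068); st(f"top {ok}")
if ok:
    robot.line_to([.5114,-.044,.0675+H],vel=.03,guard=15); st("over mid")
    p,ok=probe([.5114,-.044],.058); st(f"mid {ok}")
E
```

```text
0 free tip [ 0.5087 -0.0527  0.068 ] cmd xy [ 0.5087 -0.0527] F [ 0.3  1.1 -2. ]
top True t11.9 tcp [ 0.5087 -0.0527  0.2464] rot [ 180.    -0.  -162.4] F [ 0.3  1.1 -2. ] w 0.0233
over mid t12.4 tcp [ 0.5115 -0.0438  0.2459] rot [-180.     0.  -162.4] F [ 0.7 -0.2 -2.9] w 0.0235
0 free tip [ 0.5112 -0.044   0.0577] cmd xy [ 0.5114 -0.044 ] F [ 0.8  0.6 -2.4]
mid True t12.9 tcp [ 0.5112 -0.044   0.2361] rot [ 180.    -0.  -162.4] F [ 0.8  0.6 -2.4] w 0.0233
```

```bash
python3 - <<'E'
from h import *
B=[.5151,-.0495]
robot.line_to([*B,.0575+H],vel=.03,guard=15); st("over bot")
p,ok=probe(B,.0505); st(f"bot {ok}")
if ok:
    for z in (.04,.03,.022,.015,.011,.0085):
        hit=robot.line_to([*p,z+H],vel=.03,guard=22); st(f"z{z} hit{hit} tip {tip()[2]:.4f}")
        if hit: break
E
```

```text
over bot t13.2 tcp [ 0.5152 -0.0497  0.2359] rot [-180.     0.  -162.4] F [ 0.7 -0.6 -2.2] w 0.0233
0 free tip [ 0.5149 -0.0494  0.0502] cmd xy [ 0.5151 -0.0495] F [-0.6 -0.6 -1.9]
bot True t13.6 tcp [ 0.5149 -0.0494  0.2286] rot [ 180.    -0.  -162.4] F [-0.6 -0.6 -1.9] w 0.0235
z0.04 hitFalse tip 0.0394 t14.1 tcp [ 0.5148 -0.0494  0.2178] rot [ 1.800e+02 -1.000e-01 -1.624e+02] F [ 0.1 -0.1 -3.3] w 0.0233
z0.03 hitFalse tip 0.0293 t14.6 tcp [ 0.5147 -0.0494  0.2077] rot [ 1.800e+02 -1.000e-01 -1.624e+02] F [ 0.2  0.5 -5.4] w 0.0235
z0.022 hitFalse tip 0.0215 t15.0 tcp [ 0.5149 -0.0495  0.1999] rot [ 180.    -0.  -162.4] F [ 0.3 -0.7 -4.7] w 0.0231
z0.015 hitFalse tip 0.0145 t15.4 tcp [ 0.5149 -0.0495  0.1929] rot [ 180.    -0.  -162.4] F [-0.1  0.2 -5.3] w 0.0235
z0.011 hitFalse tip 0.0106 t15.7 tcp [ 0.515  -0.0494  0.189 ] rot [ 180.    -0.  -162.4] F [-0.1 -0.3 -5.6] w 0.0236
z0.0085 hitFalse tip 0.0083 t15.9 tcp [ 0.515  -0.0495  0.1867] rot [ 180.    -0.  -162.4] F [-0.2 -0.7 -1.3] w 0.0234
```

```bash
python3 - <<'E'
from h import *
p=[.5151,-.0495]
hit=robot.line_to([*p,.0068+H],vel=.01,guard=7); st(f"seat hit{hit} tip {tip()[2]:.4f}")
robot.line_to([*p,.0076+H],vel=.01); robot.pause(.3); st(f"hold {tip()[2]:.4f}")
robot.line_to([*p,.016+H],vel=.02); robot.pause(.2); st("lift 8"); 
robot.line_to([*p,.10+H],vel=.08); robot.pause(.3); st(f"lifted {tip()[2]:.4f}")
cv2.imwrite("pics/lift.png",np.hstack([cv2.resize(robot.grab_frame("scene")[160:300,320:460],(400,400)),cv2.resize(robot.grab_frame("wrist"),(400,250))[:, :].copy() if 0 else cv2.resize(robot.grab_frame("wrist")[100:400,170:470],(400,400))]))
E
```

```text
seat hitFalse tip 0.0070 t16.3 tcp [ 0.5153 -0.0496  0.1854] rot [-180.     0.  -162.4] F [ 1.  -0.7 -1.8] w 0.0235
hold 0.0075 t16.8 tcp [ 0.5151 -0.0495  0.1859] rot [ 180.    -0.  -162.4] F [-0.7  0.  -2.2] w 0.0232
lift 8 t17.6 tcp [ 0.515  -0.0495  0.1942] rot [ 180.    -0.  -162.4] F [ 0.4  0.6 -5.6] w 0.0232
lifted 0.0997 t19.1 tcp [ 0.515  -0.0494  0.2781] rot [ 180.    -0.  -162.4] F [ 0.3  0.2 -5.9] w 0.0236
```

View pics/lift.png

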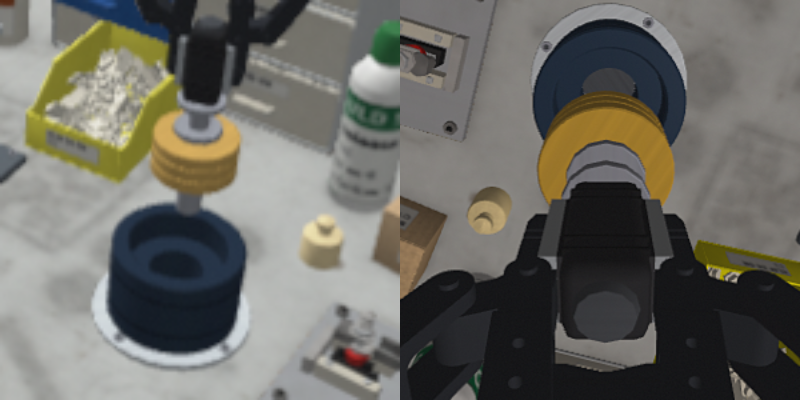

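The left half shows three rings hanging on the pin above the empty nest pocket, and the extra 3.6 N matches 0.36 kg. Next, back to the fork.

```bash
python3 - <<'E'
from h import *
P=PIN-.085*SX
robot.line_to([.5151,-.0495,.31],vel=.1)
robot.line_to([*P,.31],vel=.12); robot.line_to([*P,.2302],vel=.1); robot.pause(.3); st("before fork")
print(robot.line_to([*PIN,.2302],vel=.05,guard=8)); robot.pause(.2); st("in fork")
print(robot.line_to([*PIN,.2235],vel=.015,guard=4)); st("down")
cv2.imwrite("pics/fork.png",np.hstack([cv2.resize(robot.grab_frame("scene")[140:250,250:360],(400,400)),cv2.resize(robot.grab_frame("wrist")[100:400,170:470],(400,400))]))
E
```

```text
before fork t23.1 tcp [0.4336 0.1863 0.2306] rot [-180.     0.  -162.4] F [ 0.  -0.4 -5.2] w 0.0233
False
in fork t25.2 tcp [0.5183 0.1904 0.2303] rot [-180.     0.  -162.4] F [ 0.5  0.2 -5.7] w 0.0233
True
down t25.6 tcp [0.5184 0.1904 0.2254] rot [-180.     0.  -162.4] F [-0.6 -0.   5. ] w 0.0234
```

View pics/fork.png

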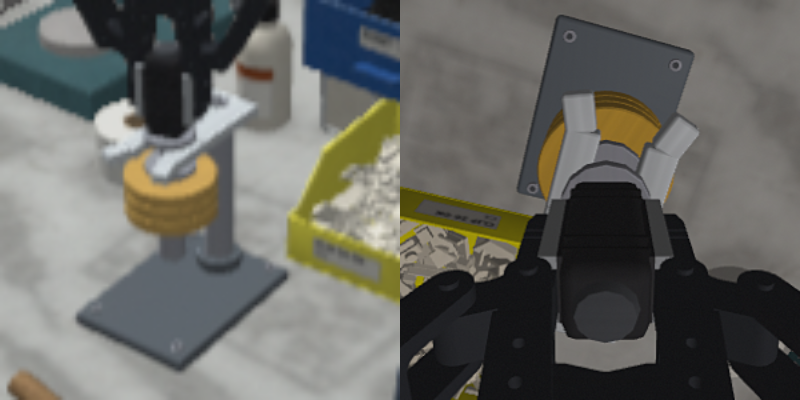

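The flange contacted at TCP z 0.2254, the same as at the start, with the rings hanging under the fork. Release, retreat, check.

```bash
python3 - <<'E'
from h import *
robot.set_gripper(.085); robot.pause(.2); st("open")
robot.line_to([*PIN,.34],vel=.1); robot.pause(.5)
C,im=look([.512,.185,.42]); st("away")
g=im.max(2); d=cv2.inRange(g,0,52); d[:150]=0;d[250:]=0;d[:,:290]=0;d[:,390:]=0
c=max(cv2.findContours(d,0,1)[0],key=cv2.contourArea); R=cv2.minAreaRect(c); b=cast(C,cv2.boxPoints(R),.199); print("handle",R,b.mean(0).round(4))
cv2.imwrite("pics/end.png",np.hstack([cv2.resize(robot.grab_frame("scene")[140:250,180:350],(520,336)),im[110:310,240:440]] if 0 else [cv2.resize(robot.grab_frame("scene")[140:250,250:360],(400,400)),cv2.resize(im[100:300,240:440],(400,400))]))
E
```

```text
open t26.5 tcp [0.5175 0.1903 0.2236] rot [ 180.    -0.2 -162.4] F [-0.  1.  1.] w 0.0849
away t29.2 tcp [0.5654 0.1849 0.3286] rot [ 180.   -18.3 -179.9] F [-0.  -0.2  0.6] w 0.0852
handle ((331.800048828125, 208.39999389648438), (36.04996109008789, 36.04996109008789), 71.56504821777344) [0.5182 0.1903 0.199 ]
```

View pics/end.png

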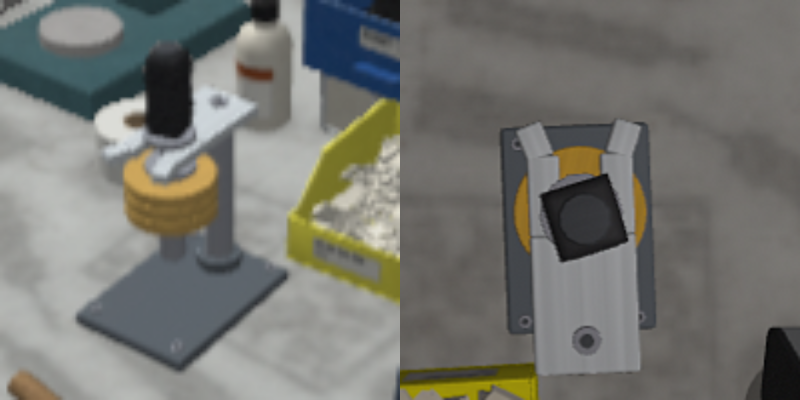

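The pin hangs upright and free in the fork with all three rings, and its handle is at (0.5182, 0.1903), within 0.2 mm of where it started.

```bash
python3 -c "
from plant import robot
robot.job_done()"
```

```text
the job is handed in; nothing more can be done
```

The loaded pin is hanging back in the fork with all three rings on its pawls, and the job was handed in at about 29 s of the 72 s allowed. No verdict was reported.

- **Insertion:** I took the pin from the fork and steered it by the ring positions seen in the camera. It passed through the top, middle and bottom bores at the first try each, and no contact guard (6 N at the bores, 22 N on the push with the pawls) tripped.
- **Pawls:** The tip went down to about 7.5 mm above the bench, roughly 1.5 mm past the height where the pawls should clear the bottom ring.
- **Lift:** The load rose by about 3.6 N, which matches three rings, and the picture showed all three on the pin above an empty nest.
- **Hanging:** The flange touched the fork plate at the same height as at the start. After release, the handle measured within 0.2 mm of its first position. The last picture showed the pin upright with the rings on it and the gripper clear.

**Not confirmed:**
- The push force never showed the expected 10 N pawl resistance. Readings taken after each stop were slightly downward instead, so the snap was confirmed only by depth and by the lift.
- I did not re-measure the label roll, tape measure or test weight at the end. The arm's path stayed well away from them.

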